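Press the lid pins of an air-filter housing home from the middle outwards

ROBOT

A 6-joint arm with a two-finger parallel gripper is mounted at the origin on a cart in front of the work surface, level with it; the furniture and walls round the work are solid. World frame = base frame: x ahead of the robot, y to its left, z up, the work surface at z = 0. Lengths are in m, angles in rad, forces in N, time in s.
With the tool pointing down it reaches from about 0.35 to 0.8 m from the base axis. Payload 7.3 kg.
Tool frame: the origin (TCP) lies between the finger pads; the fingertips stand 8 mm ahead of it and the grasp point (between the pads) lies 11 mm behind it; y points along the fingers, x is the direction in which the jaws open and shut, and the axes are right-handed (so a half turn about y gives the same grasp; the last joint's range is limited). The gripper opens to 85 mm and grips with 20 to 120 N. Pads are 22 mm wide; open, the fingers measure 114 mm over their backs; the gripper's body (76 mm by 85 mm) begins 54 mm behind the grasp point. The pads swing forward as they close: fully open they stand 13 mm farther back than shut.
Start: joints at [-1.447, 0.342, 1.524, -0, 1.275, -0.146], TCP at [0.14, -0.506, 0.239] pointing down, gripper open.
Joint ranges: [-2.53, 2.53], [-0.77, 2.02], [0.04, 2.7], [-1, 4.14], [0.28, 2.66], [-3.11, 3.11]. Speed limits (rad/s): [2.57, 2.57, 3.14, 3.14, 3.14, 3.14].

INTERFACE

Orientations are given as a unit quaternion [w, x, y, z].
In Python, from station import env, imaging gives the robot as it stands.
- The arm moves only by the tool send_rows, never from a script. Its argument "deltas" is a list that holds one entry, the list of rows, each a list of 5 numbers: the closure, from 0 (fully open) to 1 (shut), then the shift along the tool's x, y, z in m, then the turn about the tool's y in degrees. A call has 1 to 20 rows; each row is the pose to reach, as a shift and turn from the pose commanded when the call began, along the tool's axes at that moment; what a row does not reach only later rows make up. A row lasts 1/8 s, in which the tool goes at most 62.5 mm and 10.7 degrees, less where a joint would pass 70% of its speed; a pose out of reach is approached as far as the arm can. A call with a gripper value outside its range is refused whole. The fingers move at their own pace and stop on an object; the grip force is fixed at half the most. Time passes only in rows, so rows that repeat a pose let the fingers close. It gives the time, the measured TCP pose, the force and the opening at its end, in the units of the state.
- env.get_obs(): the state, without advancing time (a new reading comes with each control period).
- imaging.grab_frame(name): name is "scene" or "side" or "wrist"; returns (picture, depth): 420x560x3 uint8, red, green, blue; 420x560 float32, m along the optical axis (not along the pixel's ray), 0 where there is no reading.
- imaging.calibration(name): a dict with "K" (3x3 intrinsics, pixels), "world_to_cam" (4x4, takes a point from world to camera coordinates). Camera axes: x right, y down, z forward; pixel columns grow to the right and rows downward; lengths in m; the calibration is good to about 2 mm. A picture is of the moment at which its call begins: read the wrist's pose just before it. calibration takes no time and is no camera call; for the wrist camera it gives the pose at the moment of the call.
- env.hand_in(): hands the job in, once; it reports no verdict.
Trained networks look in the newest picture that a camera, given by its name, has taken for a name from the list of things; names that differ only in an ending like _2 or _b are one class to them, and where a whole thing is asked for, a point or a joint stands for the part that bears it (a point fixed in the world has none). Each returns a list of dicts, best first, with "score" (0 to 1); they miss things now and then, are a little off and sometimes report something else, mostly with a low value. They report only what shows in the picture. A call takes as long as a camera call.
- imaging.spot_in(label, camera): "location" ([x, y, z] in m, in the coordinates of the camera as it stood for that picture, good to about 4 mm: the middle of the surface that is visible of it).
- imaging.trace(label, camera): "region" (420x560 bool, what is visible of it).
- imaging.tip_of(label, camera): "location" ([x, y, z] in m, in the coordinates of the camera as it stood for that picture, good to about 4 mm: a listed point, or the origin of a listed thing).
The state is a dict: "clock": time; "qpos": joint angles; "dq": joint speeds; "tau": joint torques, N m; "tcp_pos": TCP position; "orientation": TCP orientation; "contact_force": force on the tool from outside, world axes, zero at the start; "torque": the same for the moment, N m; "grip_width": finger opening in m.
Only numpy, scipy, OpenCV 4.12 (cv2) and the standard library are available. Lean on these libraries where they do the work, as an engineer would, in place of code of your own. Each camera call takes 0.05 s, during which the arm holds its last target.

TASK

Lock the lid of the air-filter housing on the bench: with closed fingertips, press its three large push-pins down lightly until they are home, first the middle one, then the one beside the round spout, last the one at the plain end. Leave the two small pins standing up, do not lean hard on the housing, shift it or lift it, and leave the other things on the bench where they lie.

Things in the scene. Friction and masses are not known exactly. Their poses are not given: they have to be found in the camera images.
- airbox: air-filter housing, loose, about 1 kg: black tub with grey lid, 160 mm along own x, 100 along own y, lid top 48 mm high. Origin: centre of its underside. Own z is up; own +x points to the end with the round black spout (38 mm across, 25 mm long); the other end is plain. Three large push-pins stand in a row along own x, 50 mm apart; two small ones beside the row
- pin_middle_top (a point): centre of the top of the middle large push-pin: a black round rubber cap 22 mm across and 6 mm thick that gives a little (4 N per mm), at own (0, 0) of the housing; its top is 72 mm above the bench when fully up, 62 mm when home, and then still 10 mm proud of the round grey boss round it (31 mm across, top at 52 mm)
- pin_spout_top (a point): the same point of the large push-pin beside the spout, at own (50, 0) mm of the housing; same size and heights
- pin_plain_top (a point): the same point of the large push-pin at the plain end, at own (-50, 0) mm of the housing; same size and heights
- pin_middle (a joint): middle large push-pin, sliding down into the lid: 0 fully up, 0.010 fully home (m). It starts within 0.0015 of fully up; about 3 N of push moves it, there is no spring and it stays where it is left
- pin_spout (a joint): large push-pin beside the spout, sliding down into the lid: 0 fully up, 0.010 fully home (m). It starts within 0.0015 of fully up; about 3 N of push moves it, there is no spring and it stays where it is left
- pin_plain (a joint): large push-pin at the plain end, sliding down into the lid: 0 fully up, 0.010 fully home (m). It starts within 0.0015 of fully up; about 3 N of push moves it, there is no spring and it stays where it is left
- small_pin_a (a joint): small push-pin (cap 12 mm across, top 72 mm above the bench) at own (25, 34) mm of the housing, to be left up; sliding down into the lid: 0 fully up, 0.010 fully home (m). It starts within 0.0015 of fully up; about 3 N of push moves it, there is no spring and it stays where it is left
- small_pin_b (a joint): small push-pin (cap 12 mm across, top 72 mm above the bench) at own (-25, -34) mm of the housing, to be left up; sliding down into the lid: 0 fully up, 0.010 fully home (m). It starts within 0.0015 of fully up; about 3 N of push moves it, there is no spring and it stays where it is left
- bench_grinder: fixed bench grinder to the right of the housing, to keep clear of: 330 mm along x, 390 mm along y, 300 mm high; origin under its motor; its left wheel and guard reach 185 mm from the origin along +y
- bearing: bystander: ball bearing lying flat, 52 mm across, 15 mm high; origin at the centre of its underside
- piston: bystander: grey engine piston standing on its crown, 67 mm across, 58 mm high; origin at the centre of its underside
- bolt: bystander: bolt lying on its side, 75 mm long along its own y, 27 mm wide, 25 mm high; origin at the middle of its underside

How it is judged:
On the way, in this order (a step that is already met when the one before it is completed fails the run):
1. the middle large pin is home (value of joint pin_middle above 0.007 m), for 0.1 s.
2. then the large pin beside the spout is home (value of joint pin_spout above 0.007 m), for 0.1 s.
3. then the large pin at the plain end is home (value of joint pin_plain above 0.007 m), for 0.1 s.
At the end, for the whole second after the job is handed in: all three large pins are home (pressed at least 7 of their 10 mm), both small pins are up (pressed less than 3 mm), the housing rests flat within 20 mm of where it stood, and the bearing, piston and bolt are within 20 mm of where they lay (value of joint each of pin_middle, pin_spout, pin_plain above 0.007 m and value of joint each of small_pin_a, small_pin_b below 0.003 m and distance of each of airbox, bearing, piston, bolt from where it was at the start of the episode below 0.02 m and angle between airbox's own z axis and vertical below 0.05 rad and linear speed of airbox below 0.01 m/s); the robot touches nothing.
It fails at once if a large pin is pressed (3 mm) before the one that comes before it in the order (middle, spout, plain end) is home (7 mm) ((value of joint pin_spout above 0.003 m and value of joint pin_middle below 0.007 m) or (value of joint pin_plain above 0.003 m and value of joint pin_spout below 0.007 m)).
It fails at once if a small pin is pressed down 3 mm or more (value of joint any of small_pin_a, small_pin_b above 0.003 m).
It fails at once if the housing is pressed harder than 30 N (contact force between any of the fingers, the arm and airbox above 30 N).
It fails at once if the housing is shifted or lifted more than 20 mm, or tipped more than 0.15 rad (distance of airbox from where it was at the start of the episode above 0.02 m or angle between airbox's own z axis and vertical above 0.15 rad).
It fails at once if the bearing, piston or bolt is moved more than 20 mm (distance of any of bearing, piston, bolt from where it was at the start of the episode above 0.02 m).
It also fails if it takes over 43 s, if anything falls off the work surface, if the arm or the gripper's body presses on something with over 40 N, if the wrist force passes 120 N, or if a joint passes its speed limit or range.

## Working session

There is one attempt and no reset: what is moved stays moved. The work goes in short steps, Python scripts to look and compute and a tool call to move; the robot and the scene stay as the last step left them, time stands still between calls to the robot, and variables do not carry over. Pictures are saved under pics/ and viewed, and the job is handed in when it is done.

Besides the shell and the picture viewer there is one more tool, called after ">>>" as name([rows], argument=value, ...), one row to a line, values as JSON. send_rows: Moves the arm, as the interface text tells. Its arguments: {"type":"object","properties":{"deltas":{"type":"array"}},"required":["deltas"]}

```bash
mkdir -p pics
cat > h.py <<'E'
import numpy as np, cv2
from station import env, imaging
def grab(n,f):
    p,d=imaging.grab_frame(n); c=imaging.calibration(n)
    cv2.imwrite(f'pics/{f}.png',cv2.cvtColor(p,cv2.COLOR_RGB2BGR)); np.savez(f'pics/{f}.npz',p=p,d=d,K=c['K'],T=c['world_to_cam'])
    return p,d,c['K'],np.array(c['world_to_cam'])
def c2w(T,x): return np.linalg.inv(T)@np.r_[x,1]
E
python3 - <<'E'
from h import *
o=env.get_obs(); print({k:np.round(v,3) for k,v in o.items()})
for n in ['scene','side']:
    p,d,K,T=grab(n,n+'0')
    print(n,'cam pos',np.linalg.inv(T)[:3,3].round(3))
    for l in ['pin_middle_top','pin_spout_top','pin_plain_top','airbox']:
        for r in imaging.tip_of(l,n)[:3]: print(l,round(r['score'],2),c2w(T,r['location'])[:3].round(4))
E
```

```text
{'clock': np.float64(0.0), 'qpos': array([-1.447,  0.343,  1.525,  0.   ,  1.275, -0.146]), 'dq': array([-0.002, -0.   ,  0.001,  0.   ,  0.002, -0.001]), 'tau': array([-0.0000e+00, -4.3368e+01, -2.4601e+01, -0.0000e+00,  8.0000e-03,
        0.0000e+00]), 'tcp_pos': array([ 0.14 , -0.506,  0.239]), 'orientation': array([ 0.563, -0.562,  0.429, -0.428]), 'contact_force': array([ 0.658,  0.152, -0.617]), 'torque': array([ 0.   ,  0.022, -0.03 ]), 'grip_width': np.float64(0.086)}
scene cam pos [0.506 0.671 0.748]
pin_middle_top 0.66 [0.5189 0.2527 0.0683]
pin_spout_top 0.66 [0.5072 0.2016 0.0703]
pin_plain_top 0.5 [0.5365 0.2991 0.0684]
airbox 0.84 [ 0.5211  0.2504 -0.0006]
side cam pos [0.536 1.142 0.714]
pin_middle_top 0.47 [0.5176 0.2534 0.069 ]
pin_spout_top 0.63 [0.502  0.2006 0.0736]
pin_plain_top 0.55 [0.5328 0.3014 0.0721]
airbox 0.92 [0.5175 0.2538 0.0011]
```

View images.

View pics/scene0.png

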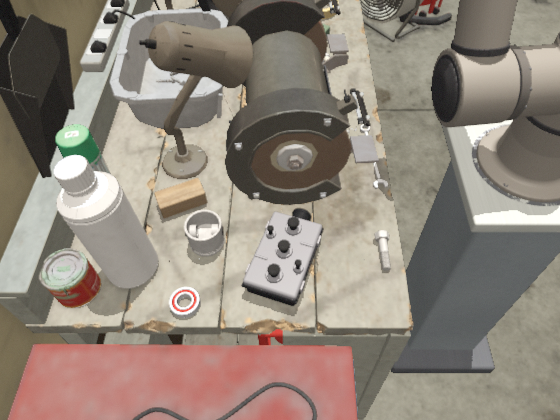

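View pics/side0.png

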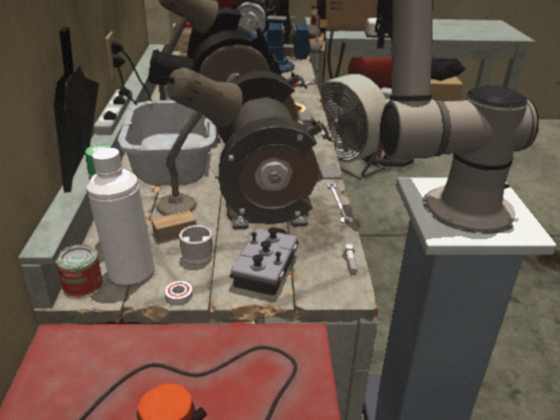

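Run:
```python
from h import *
for n in ['scene','side']:
    f=np.load(f'pics/{n}0.npz'); d=f['d'];K=f['K'];T=f['T'];p=f['p']
    v,u=np.mgrid[:420,:560]; P=np.stack([(u-K[0,2])/K[0,0]*d,(v-K[1,2])/K[1,1]*d,d,np.ones_like(d)],-1)@np.linalg.inv(T).T
    W=P[...,:3]; m=(d>0)&(W[...,2]>.066)&(W[...,2]<.078)&(np.hypot(W[...,0]-.52,W[...,1]-.25)<.075)
    nn,L,st,ce=cv2.connectedComponentsWithStats(m.astype(np.uint8))
    for i in range(1,nn):
        if st[i,4]>15:
            q=W[L==i]; print(n,st[i,4],ce[i].round(1),((q.max(0)+q.min(0))/2).round(4),'med',np.median(q,0).round(4),'ext',np.ptp(q,axis=0).round(4))
    for nm in ['bearing','piston','bolt','bench_grinder']:
        for r in imaging.tip_of(nm,n)[:1]: print(nm,round(r['score'],2),c2w(T,r['location'])[:3].round(3))
```

```text
scene 101 [293.2 221.5] [0.5019 0.2033 0.0714] med [0.5028 0.2041 0.0718] ext [0.0195 0.0198 0.0065]
scene 35 [270.2 227.6] [0.5432 0.2156 0.0699] med [0.5431 0.2162 0.0706] ext [0.0107 0.0097 0.007 ]
scene 114 [283.6 244.7] [0.5192 0.2494 0.0699] med [0.5184 0.2519 0.0707] ext [0.0189 0.0226 0.0076]
scene 40 [297.8 262.1] [0.4947 0.285  0.0705] med [0.4947 0.2854 0.0713] ext [0.01   0.011  0.0073]
scene 125 [273.7 268.9] [0.5345 0.2967 0.0701] med [0.5345 0.2982 0.0709] ext [0.0198 0.0218 0.0082]
bearing 0.82 [ 0.69   0.327 -0.002]
piston 0.83 [ 0.667  0.203 -0.001]
bolt 0.72 [ 0.335  0.23  -0.001]
bench_grinder 0.2 [ 0.672  0.204 -0.   ]
side 61 [273.2 229.9] [0.5003 0.2056 0.0724] med [0.5003 0.2071 0.0735] ext [0.0211 0.0218 0.0104]
side 21 [254.  233.4] [0.5401 0.2175 0.0723] med [0.5401 0.2176 0.0721] ext [0.0083 0.0106 0.0067]
side 64 [265.6 243.4] [0.5166 0.2502 0.0714] med [0.5158 0.2532 0.0717] ext [0.0183 0.0228 0.0096]
side 23 [278.  253.2] [0.4924 0.285  0.0717] med [0.4925 0.2864 0.0726] ext [0.0081 0.0083 0.0095]
side 72 [258.  257.5] [0.5319 0.2988 0.072 ] med [0.5319 0.3006 0.0724] ext [0.0196 0.0201 0.0074]
bearing 0.64 [0.689 0.327 0.001]
piston 0.67 [0.665 0.199 0.001]
bolt 0.72 [0.335 0.224 0.002]
bench_grinder 0.67 [ 0.335  0.227 -0.002]
```

Run:
```python
from h import *
from scipy.spatial.transform import Rotation as R
o=env.get_obs(); q=o['orientation']; M=R.from_quat([q[1],q[2],q[3],q[0]]).as_matrix(); print(M.round(3))
f=np.load('pics/scene0.npz')
allW=[]
for n in ['scene','side']:
    f=np.load(f'pics/{n}0.npz'); d=f['d'];K=f['K'];T=f['T']
    v,u=np.mgrid[:420,:560]; P=np.stack([(u-K[0,2])/K[0,0]*d,(v-K[1,2])/K[1,1]*d,d,np.ones_like(d)],-1)@np.linalg.inv(T).T
    allW.append(P[d>0][:,:3])
W=np.vstack(allW)
print('max y of tall things, by x bin and z bin')
for x in np.arange(.3,.75,.05):
    print(round(x,2),[ (lambda s: (round(np.percentile(s[:,1],98),3),len(s)) if len(s)>3 else None)(W[(abs(W[:,0]-x)<.025)&(abs(W[:,2]-z)<.03)&(W[:,1]<.24)&(W[:,1]>-.35)]) for z in np.arange(.11,.4,.06)])
print('height map max z, rows x, cols y')
ys=np.arange(-.7,.5,.1); print(ys.round(1))
for x in np.arange(.1,1.,.1):
    print(round(x,1),[ (lambda s: round(s[:,2].max(),2) if len(s)>3 else None)(W[(abs(W[:,0]-x)<.05)&(abs(W[:,1]-y)<.05)&(W[:,2]>-.05)]) for y in ys])
```

```text
[[ 0.266  0.     0.964]
 [-0.964 -0.     0.266]
 [ 0.    -1.    -0.   ]]
max y of tall things, by x bin and z bin
0.3 [None, None, None, None, None]
0.35 [None, (np.float64(0.144), 339), None, None, None]
0.4 [(np.float64(0.143), 396), (np.float64(0.144), 1784), (np.float64(0.151), 614), (np.float64(0.151), 593), None]
0.45 [(np.float64(0.149), 1458), (np.float64(0.135), 1869), (np.float64(0.149), 2723), (np.float64(0.148), 1380), None]
0.5 [(np.float64(0.153), 1293), (np.float64(0.158), 1384), (np.float64(0.152), 3958), (np.float64(0.152), 2155), None]
0.55 [(np.float64(0.159), 1437), (np.float64(0.158), 1290), (np.float64(0.157), 4341), (np.float64(0.154), 1891), None]
0.6 [(np.float64(0.16), 645), (np.float64(0.161), 1298), (np.float64(0.16), 2403), (np.float64(0.058), 2452), (np.float64(0.053), 222)]
0.65 [(np.float64(-0.075), 684), (np.float64(-0.142), 19), (np.float64(0.066), 210), (np.float64(0.091), 1255), (np.float64(0.097), 1941)]
0.7 [(np.float64(0.009), 855), (np.float64(0.076), 265), (np.float64(0.074), 599), (np.float64(0.096), 198), (np.float64(0.1), 1712)]
height map 
[... 1184 characters left out ...]
.float64(0.27), np.float64(0.05), np.float64(0.01)]
0.7 [np.float64(0.31), None, np.float64(0.4), np.float64(0.41), np.float64(0.13), np.float64(0.13), np.float64(0.13), np.float64(0.37), np.float64(0.37), np.float64(0.07), np.float64(0.06), np.float64(0.02)]
0.8 [np.float64(0.25), np.float64(0.01), np.float64(0.16), np.float64(0.41), np.float64(0.09), np.float64(0.04), np.float64(0.13), np.float64(0.03), np.float64(0.23), np.float64(0.27), np.float64(0.27), np.float64(0.0)]
0.9 [np.float64(0.13), np.float64(0.13), np.float64(0.21), np.float64(0.31), np.float64(0.18), np.float64(0.18), np.float64(0.16), np.float64(0.45), np.float64(0.45), np.float64(0.31), np.float64(0.21), np.float64(0.13)]
```

```bash
cat >> h.py <<'E'
from scipy.spatial.transform import Rotation as R
def tool():
    o=env.get_obs(); q=o['orientation']; return o,R.from_quat([q[1],q[2],q[3],q[0]]).as_matrix()
E
python3 - <<'E'
from h import *
o,M=tool(); Ti=np.linalg.inv(imaging.calibration('wrist')['world_to_cam'])
print('cam in tool',(M.T@(Ti[:3,3]-o['tcp_pos'])).round(3),'cam fwd in tool',(M.T@Ti[:3,2]).round(3))
p0=o['tcp_pos']
for w in [(.14,-.506,.42),(.23,-.41,.42),(.32,-.32,.42),(.43,-.10,.42),(.46,.10,.42),(.518,.251,.42)]:
    print(w,(M.T@(np.array(w)-p0)).round(3))
E
```

```text
cam in tool [-0.001 -0.135  0.068] cam fwd in tool [-0.001  0.964 -0.266]
(0.14, -0.506, 0.42) [ 0.    -0.181  0.   ]
(0.23, -0.41, 0.42) [-0.069 -0.181  0.112]
(0.32, -0.32, 0.42) [-0.131 -0.181  0.223]
(0.43, -0.1, 0.42) [-0.314 -0.181  0.388]
(0.46, 0.1, 0.42) [-0.499 -0.181  0.47 ]
(0.518, 0.251, 0.42) [-0.629 -0.181  0.566]
```

>>> send_rows([
  [[1,0,-0.06,0,0],[1,0,-0.12,0,0],[1,0,-0.18,0,0],[1,-0.026,-0.18,0.045,0],[1,-0.052,-0.18,0.09,0],[1,-0.078,-0.18,0.134,-5],[1,-0.104,-0.18,0.178,-10],[1,-0.131,-0.18,0.223,-15],[1,-0.168,-0.18,0.256,-20],[1,-0.204,-0.18,0.289,-25],[1,-0.241,-0.18,0.322,-30],[1,-0.277,-0.18,0.355,-35],[1,-0.314,-0.18,0.388,-40]],
])

```text
clock: 2.52
tcp_pos: [0.4307, -0.0984, 0.4194]
orientation: [-0.675, 0.676, -0.209, 0.209]
contact_force: [0.6, -0.8, 0.0]
grip_width: -0.0002
```

Run:
```python
from h import *
o,M=tool(); print(M.round(3),o['qpos'].round(3))
grab('scene','scene1')
p0=o['tcp_pos']
for w in [(.46,.10,.42),(.518,.258,.42)]:
    print(w,(M.T@(np.array(w)-p0)).round(3))
```

```text
[[ 0.825  0.001  0.565]
 [-0.565 -0.     0.825]
 [ 0.001 -1.     0.   ]] [-0.398  0.104  1.349 -0.     1.688  0.202]
(0.46, 0.1, 0.42) [-0.088 -0.001  0.18 ]
(0.518, 0.258, 0.42) [-0.129 -0.001  0.343]
```

View pics/scene1.png

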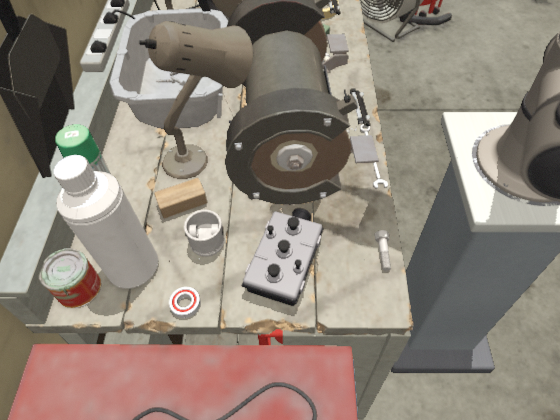

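>>> send_rows([
  [[1,-0.022,0,0.045,-5],[1,-0.044,0,0.09,-10],[1,-0.066,0,0.135,-15],[1,-0.088,0,0.18,-20],[1,-0.102,0,0.234,-25],[1,-0.116,0,0.288,-30],[1,-0.129,0,0.343,-34.5],[1,-0.129,0.06,0.343,-34.5],[1,-0.129,0.12,0.343,-34.5],[1,-0.129,0.18,0.343,-34.5],[1,-0.129,0.24,0.343,-34.5],[1,-0.129,0.26,0.343,-34.5]],
])

```text
clock: 4.08
tcp_pos: [0.5163, 0.2549, 0.1551]
orientation: [-0.706, 0.708, -0.003, -0.002]
contact_force: [-0.6, 0.7, 0.1]
grip_width: -0.0002
```

Run:
```python
from h import *
o,M=tool(); print(M.round(3),o['tcp_pos'],o['qpos'].round(3),o['contact_force'].round(2),o['clock'])
for n in ['scene','side']:
    p,d,K,T=grab(n,n+'2')
    v,u=np.mgrid[:420,:560]; P=np.stack([(u-K[0,2])/K[0,0]*d,(v-K[1,2])/K[1,1]*d,d,np.ones_like(d)],-1)@np.linalg.inv(T).T
    W=P[d>0][:,:3]; W=W[(np.hypot(W[:,0]-.518,W[:,1]-.258)<.13)&(W[:,2]>.14)&(W[:,1]>.18)]
    for z in np.arange(.14,.62,.02):
        s=W[abs(W[:,2]-z)<.01]
        if len(s)>5: print(n,round(z,2),len(s),'x',np.percentile(s[:,0],[1,99]).round(3),'y',np.percentile(s[:,1],[1,99]).round(3))
```

```text
[[ 1.    -0.007  0.001]
 [-0.001 -0.002  1.   ]
 [-0.007 -1.    -0.002]] [0.51634838 0.2549076  0.15513172] [ 0.326  0.514  1.495 -0.     1.14   0.326] [-0.58  0.75  0.14] 4.075
scene 0.16 106 x [0.505 0.529] y [0.26  0.266]
scene 0.18 130 x [0.503 0.531] y [0.245 0.267]
scene 0.2 492 x [0.48  0.556] y [0.246 0.268]
scene 0.22 496 x [0.464 0.572] y [0.246 0.273]
scene 0.24 842 x [0.457 0.578] y [0.243 0.275]
scene 0.26 303 x [0.474 0.56 ] y [0.248 0.275]
scene 0.28 315 x [0.481 0.554] y [0.26  0.293]
scene 0.3 564 x [0.482 0.553] y [0.264 0.293]
scene 0.32 713 x [0.482 0.553] y [0.259 0.293]
scene 0.34 479 x [0.479 0.555] y [0.261 0.295]
scene 0.36 823 x [0.48  0.557] y [0.258 0.295]
scene 0.38 758 x [0.483 0.554] y [0.263 0.305]
scene 0.4 406 x [0.492 0.555] y [0.266 0.297]
scene 0.42 393 x [0.474 0.558] y [0.251 0.32 ]
scene 0.44 884 x [0.462 0.572] y [0.226 0.326]
scene 0.46 1801 x [0.459 0.577] y [0.224 0.328]
scene 0.48 3419 x [0.399 0.575] y [0.203 0.326]
scene 0.5 5644 x [0.392 0.559] y [0.223 0.32 ]
scene 0.52 730 x [0.389 0.427] y [0.271 0.286]
side 0.16 98 x [0.501 0.527] y
[... 186 characters left out ...]
.245 0.275]
side 0.26 417 x [0.474 0.557] y [0.25  0.275]
side 0.28 280 x [0.479 0.553] y [0.257 0.293]
side 0.3 436 x [0.479 0.553] y [0.26  0.294]
side 0.32 504 x [0.48  0.551] y [0.248 0.294]
side 0.34 368 x [0.477 0.554] y [0.259 0.295]
side 0.36 500 x [0.478 0.554] y [0.261 0.296]
side 0.38 484 x [0.481 0.552] y [0.265 0.304]
side 0.4 491 x [0.481 0.554] y [0.261 0.296]
side 0.42 428 x [0.473 0.558] y [0.221 0.32 ]
side 0.44 622 x [0.461 0.572] y [0.221 0.326]
side 0.46 936 x [0.458 0.576] y [0.222 0.328]
side 0.48 1301 x [0.4   0.574] y [0.194 0.327]
side 0.5 2004 x [0.392 0.562] y [0.182 0.32 ]
side 0.52 461 x [0.39  0.457] y [0.18  0.286]
side 0.54 227 x [0.389 0.417] y [0.199 0.283]
```

View pics/scene2.png

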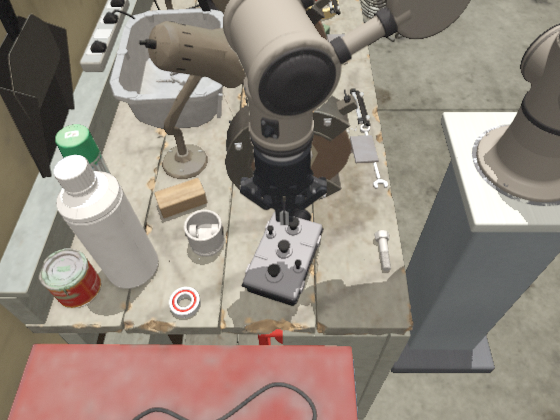

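View pics/side2.png

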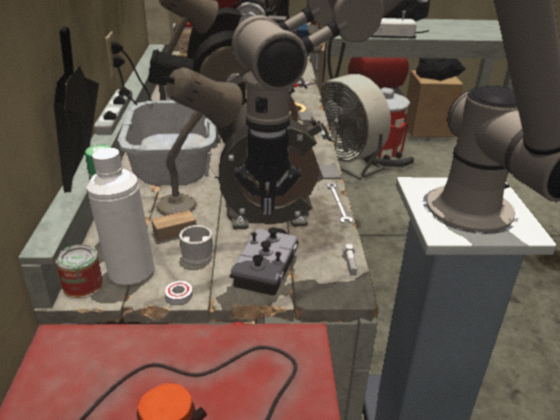

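Run:
```python
from h import *
p,d,K,T=grab('wrist','wrist2')
o,M=tool(); print(o['tcp_pos'].round(4),o['contact_force'].round(2),o['clock'])
for l in ['pin_middle_top','pin_spout_top','pin_plain_top']:
    for r in imaging.tip_of(l,'wrist')[:1]: print(l,round(r['score'],2),c2w(T,r['location'])[:3].round(4))
v,u=np.mgrid[:420,:560]; W=(np.stack([(u-K[0,2])/K[0,0]*d,(v-K[1,2])/K[1,1]*d,d,np.ones_like(d)],-1)@np.linalg.inv(T).T)[...,:3]
m=(d>0)&(W[...,2]>.066)&(W[...,2]<.078)&(np.hypot(W[...,0]-.52,W[...,1]-.25)<.075)
nn,L,st,ce=cv2.connectedComponentsWithStats(m.astype(np.uint8))
for i in range(1,nn):
    if st[i,4]>15:
        q=W[L==i]; print(st[i,4],ce[i].round(1),((q.max(0)+q.min(0))/2).round(4),'ext',np.ptp(q,axis=0).round(4))
```

```text
[0.5181 0.2555 0.1585] [ 0.53 -0.28  0.99] 4.225
pin_middle_top 0.96 [0.5193 0.251  0.073 ]
pin_spout_top 0.47 [0.6916 0.3282 0.0007]
pin_plain_top 0.84 [0.5364 0.2996 0.0729]
667 [300.7 160.5] [0.5362 0.2992 0.0727] ext [0.0207 0.0212 0.0063]
200 [246.7 177.6] [0.4958 0.2868 0.073 ] ext [0.0113 0.0112 0.0058]
585 [278.8 221.1] [0.5196 0.2519 0.0714] ext [0.0212 0.0212 0.0081]
119 [310.1 261.5] [0.5448 0.2175 0.0724] ext [0.0088 0.0112 0.0069]
```

View pics/wrist2.png

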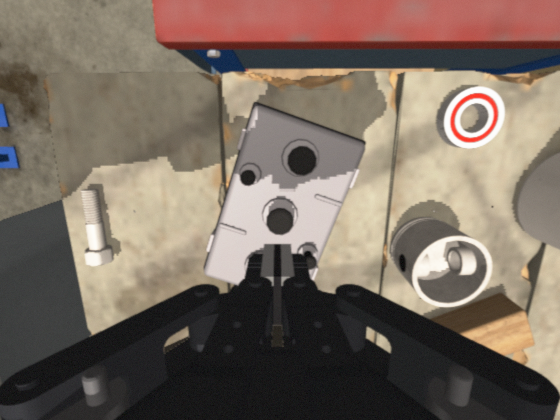

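>>> send_rows([
  [[1,0.001,0.03,-0.004,0],[1,0.001,0.06,-0.004,0],[1,0.001,0.074,-0.004,0],[1,0.001,0.076,-0.004,0],[1,0.001,0.078,-0.004,0],[1,0.001,0.08,-0.004,0],[1,0.001,0.082,-0.004,0],[1,0.001,0.084,-0.004,0],[1,0.001,0.086,-0.004,0],[1,0.001,0.086,-0.004,0]],
])

```text
clock: 5.62
tcp_pos: [0.5198, 0.2518, 0.0733]
orientation: [0.707, -0.707, -0.0, -0.001]
contact_force: [1.7, 1.1, 2.3]
grip_width: -0.0004
```

>>> send_rows([
  [[1,0,0.001,0,0],[1,0,0.002,0,0],[1,0,0.003,0,0],[1,0,0.004,0,0],[1,0,0.004,0,0]],
])

```text
clock: 6.25
tcp_pos: [0.5196, 0.2517, 0.0693]
orientation: [-0.707, 0.707, -0.0, 0.0]
contact_force: [1.9, 0.3, 3.6]
grip_width: 0.0
```

>>> send_rows([
  [[1,0,0.0005,0,0],[1,0,0.001,0,0],[1,0,0.0015,0,0],[1,0,0.0015,0,0]],
])

```text
clock: 6.75
tcp_pos: [0.5196, 0.2517, 0.0682]
orientation: [0.707, -0.707, 0.0, -0.0]
contact_force: [1.3, 0.8, 6.8]
grip_width: 0.0001
```

>>> send_rows([
  [[1,0,-0.015,0,0],[1,0,-0.028,0,0],[1,-0.005,-0.028,-0.014,0],[1,-0.01,-0.028,-0.028,0],[1,-0.0155,-0.028,-0.0415,0],[1,-0.0155,-0.028,-0.0415,0]],
])

```text
clock: 7.5
tcp_pos: [0.5033, 0.2088, 0.0955]
orientation: [-0.707, 0.707, -0.001, 0.0]
contact_force: [0.7, -0.2, 1.0]
grip_width: -0.0
```

Run:
```python
from h import *
p,d,K,T=grab('wrist','wrist3')
o,M=tool(); print(o['tcp_pos'].round(4),o['contact_force'].round(2),o['clock'])
p,d,K,T=grab('scene','scene3')
v,u=np.mgrid[:420,:560]; W=(np.stack([(u-K[0,2])/K[0,0]*d,(v-K[1,2])/K[1,1]*d,d,np.ones_like(d)],-1)@np.linalg.inv(T).T)[...,:3]
for c in [(.519,.2515),(.5355,.2995)]:
    m=(d>0)&(np.hypot(W[...,0]-c[0],W[...,1]-c[1])<.008); print(c,m.sum(),np.percentile(W[m][:,2],[25,50,75]).round(4))
```

```text
[0.5038 0.2096 0.0957] [-0.13  0.11 -0.11] 7.55
(0.519, 0.2515) 488 [0.2625 0.3208 0.3357]
(0.5355, 0.2995) 108 [0.0533 0.0699 0.0712]
```

View pics/wrist3.png

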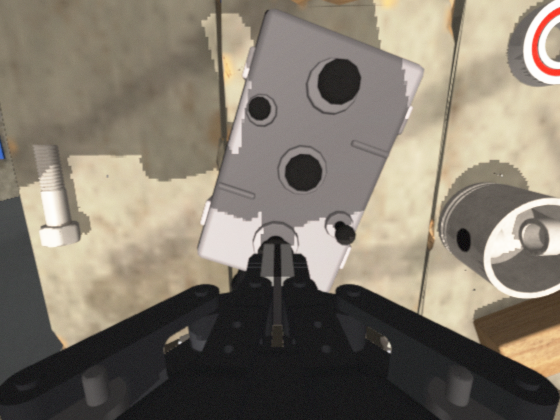

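View pics/scene3.png

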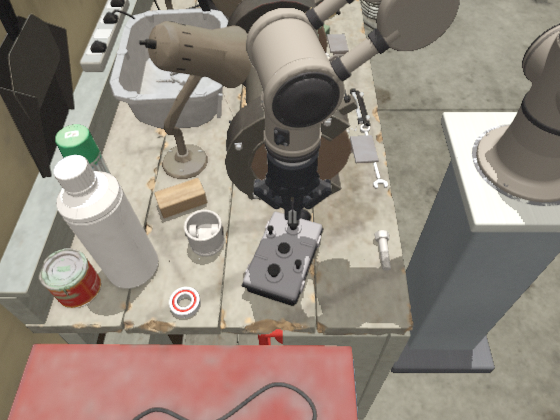

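Run:
```python
from h import *
f=np.load('pics/wrist3.npz'); d=f['d'];K=f['K'];T=f['T']
v,u=np.mgrid[:420,:560]; W=(np.stack([(u-K[0,2])/K[0,0]*d,(v-K[1,2])/K[1,1]*d,d,np.ones_like(d)],-1)@np.linalg.inv(T).T)[...,:3]
for a,b in [(302,172),(340,81),(344,234),(260,106),(277,240),(277,234)]:
    print((a,b),W[b-2:b+3,a-2:a+3].reshape(-1,3)[:,:].mean(0).round(4))
```

```text
(302, 172) [0.5184 0.253  0.0626]
(340, 81) [0.5355 0.2993 0.0718]
(344, 234) [0.542  0.2191 0.0717]
(260, 106) [0.4959 0.2877 0.0724]
(277, 240) [0.5042 0.2141 0.0676]
(277, 234) [0.5042 0.2123 0.0529]
```

>>> send_rows([
  [[1,0,0.006,0,0],[1,0,0.012,0,0],[1,0,0.014,0,0],[1,0,0.016,0,0],[1,0,0.018,0,0],[1,0,0.02,0,0],[1,0,0.022,0,0],[1,0,0.023,0,0],[1,0,0.023,0,0]],
])

```text
clock: 8.72
tcp_pos: [0.5039, 0.2103, 0.0727]
orientation: [0.707, -0.707, 0.0, -0.0]
contact_force: [-1.6, 0.4, 1.9]
grip_width: 0.0001
```

Middle measures 62.6 mm (home), the others about 72 mm (up). Continuing on the spout pin.

>>> send_rows([
  [[1,0,0.001,0,0],[1,0,0.002,0,0],[1,0,0.003,0,0],[1,0,0.004,0,0],[1,0,0.0045,0,0],[1,0,0.0045,0,0]],
])

```text
clock: 9.48
tcp_pos: [0.504, 0.2102, 0.0686]
orientation: [0.707, -0.707, 0.0, -0.0]
contact_force: [-1.9, 1.0, 5.2]
grip_width: -0.0
```

>>> send_rows([
  [[1,0,0.0005,0,0],[1,0,0.001,0,0],[1,0,0.001,0,0],[1,0,0.001,0,0]],
])

```text
clock: 9.98
tcp_pos: [0.504, 0.2103, 0.0679]
orientation: [0.707, -0.707, 0.0, -0.0]
contact_force: [-3.2, 1.7, 7.9]
grip_width: -0.0001
```

>>> send_rows([
  [[1,0,-0.015,0,0],[1,0,-0.04,0,0],[1,-0.03,-0.06,0.03,0],[1,-0.07,-0.06,0.06,0],[1,-0.12,-0.06,0.09,0],[1,-0.12,-0.06,0.09,0]],
])

```text
clock: 10.72
tcp_pos: [0.3811, 0.3016, 0.1278]
orientation: [-0.707, 0.707, 0.001, -0.002]
contact_force: [0.9, -0.4, 0.8]
grip_width: -0.0002
```

Run:
```python
from h import *
p,d,K,T=grab('scene','scene4')
o,M=tool(); print(o['tcp_pos'].round(4),o['contact_force'].round(2),o['clock'])
v,u=np.mgrid[:420,:560]; W=(np.stack([(u-K[0,2])/K[0,0]*d,(v-K[1,2])/K[1,1]*d,d,np.ones_like(d)],-1)@np.linalg.inv(T).T)[...,:3]
for c in [(.519,.2515),(.503,.2035),(.5355,.2995),(.543,.217),(.495,.286)]:
    m=(d>0)&(np.hypot(W[...,0]-c[0],W[...,1]-c[1])<.008)&(W[...,2]<.1); print(c,m.sum(),np.percentile(W[m][:,2],[50,75,95]).round(4) if m.any() else None)
```

```text
[0.3832 0.3011 0.1279] [-0.92 -0.08  0.63] 10.775
(0.519, 0.2515) 67 [0.0623 0.0632 0.0639]
(0.503, 0.2035) 61 [0.0619 0.0631 0.064 ]
(0.5355, 0.2995) 110 [0.0701 0.0716 0.0734]
(0.543, 0.217) 96 [0.0536 0.0697 0.0718]
(0.495, 0.286) 104 [0.0541 0.0706 0.0731]
```

View pics/scene4.png

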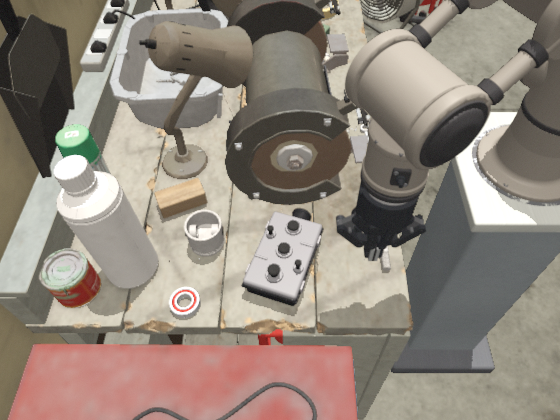

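>>> send_rows([
  [[1,0.05,0,0,0],[1,0.1,0,0,0],[1,0.152,0,-0.001,0],[1,0.152,0.02,-0.001,0],[1,0.152,0.042,-0.001,0],[1,0.152,0.044,-0.001,0],[1,0.152,0.046,-0.001,0],[1,0.152,0.048,-0.001,0],[1,0.152,0.05,-0.001,0],[1,0.152,0.052,-0.001,0],[1,0.152,0.054,-0.001,0],[1,0.152,0.055,-0.001,0],[1,0.152,0.055,-0.001,0]],
])

```text
clock: 12.4
tcp_pos: [0.5363, 0.2993, 0.0724]
orientation: [0.707, -0.707, -0.0, -0.001]
contact_force: [2.8, -0.2, 2.5]
grip_width: -0.0002
```

>>> send_rows([
  [[1,0,0.001,0,0],[1,0,0.002,0,0],[1,0,0.003,0,0],[1,0,0.004,0,0],[1,0,0.005,0,0],[1,0,0.005,0,0]],
])

```text
clock: 13.15
tcp_pos: [0.5361, 0.2993, 0.068]
orientation: [0.707, -0.707, 0.0, -0.0]
contact_force: [-0.2, -0.2, 8.6]
grip_width: 0.0003
```

Home stop felt at the same height and force. Retract and check.

>>> send_rows([
  [[1,0,-0.015,0,0],[1,0,-0.06,0,0],[1,-0.03,-0.08,0,0],[1,-0.08,-0.08,0,0],[1,-0.13,-0.08,0,0],[1,-0.15,-0.08,0,0],[1,-0.15,-0.08,0,0]],
])

```text
clock: 14.02
tcp_pos: [0.3845, 0.2992, 0.1476]
orientation: [-0.707, 0.707, -0.0, -0.001]
contact_force: [0.3, -0.0, -0.6]
grip_width: -0.0
```

Run:
```python
from h import *
p,d,K,T=grab('scene','scene5')
o,M=tool(); print(o['tcp_pos'].round(4),o['contact_force'].round(2),o['clock'])
v,u=np.mgrid[:420,:560]; W=(np.stack([(u-K[0,2])/K[0,0]*d,(v-K[1,2])/K[1,1]*d,d,np.ones_like(d)],-1)@np.linalg.inv(T).T)[...,:3]
for c in [(.519,.2515),(.503,.2035),(.5355,.2995),(.543,.217),(.495,.286)]:
    m=(d>0)&(np.hypot(W[...,0]-c[0],W[...,1]-c[1])<.008)&(W[...,2]<.1); print(c,m.sum(),np.percentile(W[m][:,2],[50,75,95]).round(4) if m.any() else None)
for nm in ['airbox','bearing','piston','bolt']:
    for r in imaging.tip_of(nm,'scene')[:1]: print(nm,round(r['score'],2),c2w(T,r['location'])[:3].round(3))
```

```text
[0.3859 0.2994 0.1477] [-0.04  0.67 -0.02] 14.075
(0.519, 0.2515) 77 [0.0622 0.0632 0.0645]
(0.503, 0.2035) 65 [0.0623 0.063  0.0639]
(0.5355, 0.2995) 86 [0.0616 0.0626 0.0641]
(0.543, 0.217) 100 [0.0544 0.0698 0.0721]
(0.495, 0.286) 108 [0.0543 0.0706 0.0728]
airbox 0.92 [0.524 0.249 0.002]
bearing 0.72 [0.69  0.321 0.001]
piston 0.71 [ 0.67   0.202 -0.002]
bolt 0.71 [ 0.335  0.228 -0.003]
```

View pics/scene5.png

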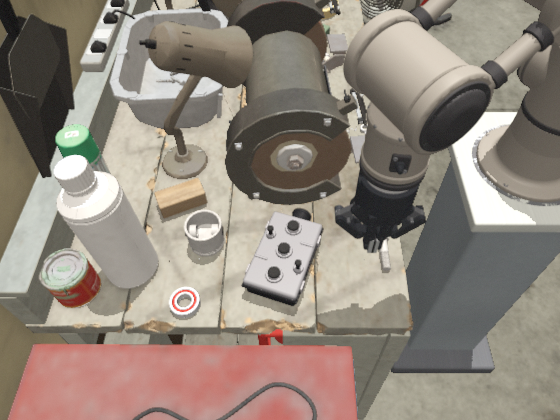

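The picture shows all three large pins low at (293,227), (284,248) and (274,273). The small ones are still up at (270,231) and (298,266), and the arm is clear of everything.

```bash
python3 -c "
from station import env
print(env.hand_in())"
```

```text
the job is handed in; nothing more can be done
None
```

I pressed the three large pins home with closed fingertips in the order asked: middle, then spout, then plain end. The job was handed in at about 14 s; the hand-in reports no verdict.

- **Force:** the arm's force reading after each press was 7–9 N, well under the 30 N limit.
- **Large pins:** depth in the last scene picture puts all three tops at about 62 mm, which is fully home.
- **Small pins:** both tops measured about 70–72 mm, so they are still up.
- **Housing and other things:** the housing, bearing, piston and bolt were each found within about 6 mm of their first positions. That is close to the 4 mm accuracy of the detectors, so I saw no real shift.
- **Spout pin:** I pressed it about 7 mm off its centre, away from the grinder, to keep the gripper clear of the wheel guard. Its height was checked before I pressed the plain-end pin.
- **Arm:** it ended well clear of the housing, with a contact force reading near zero.

No check failed. The one wrong reading was a low-score wrist-camera detection of the spout pin at the bearing's position, which I ignored.

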